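# Pin the lamp foot's plates into line, then drop in the bolt

## Robot

A 6-joint arm with a two-finger parallel gripper is mounted at the origin on the work surface; the furniture and walls round the work are solid. World frame = base frame: x ahead of the robot, y to its left, z up, the work surface at z = 0. Lengths are in m, angles in rad, forces in N, time in s.
With the tool pointing down it reaches from about 0.25 to 0.725 m from the base axis. Payload 4 kg.
Tool frame: the origin (TCP) lies at the very end of the fingers, on their centre line; the grasp point (between the pads) lies 19 mm behind it (manip.grasp_offset is the z of the grasp point in the tool frame, in m); z points along the fingers, y is the line along which they close (so a half turn about z gives the same grasp; the last joint's range is limited). The gripper opens to 85 mm and grips with 20 to 120 N. Pads are 22 mm wide; open, the fingers measure 114 mm over their backs; the gripper's body (76 mm by 85 mm) begins 54 mm behind the grasp point. The pads swing forward as they close: fully open they stand 13 mm farther back than shut.
Start: joints at [-1.17, 0.241, 0.005, 1.335, 0, 1.571], TCP at [0.195, -0.46, 0.209] pointing down, gripper open.
Joint ranges: [-2.72, 2.72], [-1.05, 1.87], [-1.09, 1.28], [-1.99, 2.15], [-1.42, 1.44], [-3.14, 3.14]. Speed limits (rad/s): [2.79, 2.79, 3.14, 3.14, 3.14, 3.14].

## Interface

Orientations are given as a unit quaternion [x, y, z, w].
In Python, from bench import manip gives the robot as it stands.
- The arm moves only by the shell command python3 -m inch 'ROWS' [FORCE]. ROWS is JSON, one flat list of numbers, 5 for each row, row after row: the opening in per cent of the stroke, from 0 (shut) to 100 (fully open), then the shift along the tool's x, y, z in mm, then the turn about the tool's z in rad. In form: [hand, x, y, z, turn, hand, x, y, z, turn, ...]. A call has 1 to 8 rows; each row shifts and turns the commanded pose from where the row before left it, along the tool's axes as they then stand; what a row does not reach is not made up. A row lasts 1/10 s, in which the tool goes at most 50 mm and 8.59 degrees, less where a joint would pass 70% of its speed; a pose out of reach is approached as far as the arm can. A call with a gripper value outside its range is refused whole. The fingers move at their own pace and stop on an object; FORCE is the grip in N (left out, the last holds). Time passes only in rows, so rows that do not move let the fingers close. It gives the time, the measured TCP pose, the force, the opening and the grip force at its end, in the units of the state.
- manip.read_state(): the state, without advancing time (a new reading comes with each control period).
- manip.snapshot(name): name is "scene" or "top"; returns the picture (400x640x3 uint8, red, green, blue); there is no depth.
- manip.camera_params(name): a dict with "K" (3x3 intrinsics, pixels), "cam_to_world" (4x4, takes a point from camera to world coordinates). Camera axes: x right, y down, z forward; pixel columns grow to the right and rows downward; lengths in m; the calibration is good to about 2 mm. A picture is of the moment at which its call begins. camera_params takes no time and is no camera call.
- manip.hand_in(): hands the job in; it is judged then, once.
The state is a dict: "clock": time; "qpos": joint angles; "qvel": joint speeds; "tau": joint torques, N m; "position": TCP position; "orientation": TCP orientation; "ft_force": force on the tool from outside, world axes, zero at the start; "wrist_torque": the same for the moment, N m; "finger_gap": finger opening in m; "finger_force": force on a finger pad.
Only numpy, scipy, OpenCV 4.12 (cv2) and the standard library are available. Lean on these libraries where they do the work, as an engineer would, in place of code of your own. Each camera call takes 0.05 s, during which the arm holds its last target. There are 200 camera calls.

## Task

The two plates of the lamp foot are joined by one small bolt and have swung out of line. Take the red-handled drift pin from the wooden rack and press it fully home in the red-ringed hole, so that it draws the upper plate into line; then put the dark hex-headed bolt fully home in the other large hole, and leave both standing there.

Things in the scene. Friction and masses are not known exactly. Their poses are not given: they have to be found in the camera images.
- pin_grip (a point): Drift pin, 0.15 kg, hanging upright by its collar in one of 3 holes (80 mm apart, row about along y) of a plywood rack (top at z = 80 mm, what hangs in it stands 56 mm above that). Red ribbed round handle 30 mm wide, 50 high; collar 46 wide, 6 thick; shank 32 thick for 26 mm, then 40 mm taper to an 8 mm tip. Point: handle's centre, 31 mm above the collar's underside, 97 above the tip; its z points up.
- bolt_grip (a point): Dark steel bolt, 0.15 kg, hanging upright in another hole of that rack (the third holds an unneeded brass plug). Hex head 32 to 36 mm wide, 50 high; collar 46 wide, 6 thick; shank 27 thick for 36 mm, then 22 mm taper to a 10 mm tip. Point: centre of the head, 31 mm above the collar's underside, 89 above the tip; its z points up.
- hole_pin (a point): Lamp foot, fixed: dark lower plate on rails, aluminium upper plate 160x180x12 mm on it, its top at z = 72 mm, a 16 mm high tube socket in its middle. 36 mm holes through both, open below. Point: centre of the LOWER plate's hole under the red-ringed upper one, at the upper plate's top. z up; the small pivot bolt lies at x +100, y -60 mm in its axes.
- hole_bolt (a point): Centre of the LOWER plate's hole for the bolt, also 36 mm wide and given at the height of the upper plate's top (72 mm); the upper hole over it has no ring. It lies 120 mm from hole_pin, along that point's -y.
- cover (a joint): Swing (rad) of the upper plate about the small bolt, anticlockwise from above; 0 = holes in line. Starts at 0.055 to 0.08: at a rad the red-ringed upper hole is off its lower hole by (-60a, -100a) mm, the other by (+60a, -100a), in hole_pin's axes (6 to 10 mm). Light friction holds it; the pin's taper pushed down with 5 to 20 N draws it into line.
Mind the look-alikes: they are no part of the job. What is shaped like the part that bears pin_grip but green is not meant.

How it is judged:
On the way, in this order (a step that is already met when the one before it is completed fails the run):
1. the drift pin is fully home in the red-ringed hole and the plates are in line (horizontal distance between pin_grip and hole_pin below 0.012 m and z of pin_grip in the frame of hole_pin below 0.037 m and angle between pin_grip's own z axis and vertical below 0.17 rad and value of joint cover between -0.04 and 0.04 rad), for 0.2 s.
2. the bolt is fully home in the other large hole (horizontal distance between bolt_grip and hole_bolt below 0.012 m and z of bolt_grip in the frame of hole_bolt below 0.037 m and angle between bolt_grip's own z axis and vertical below 0.17 rad), for 0.2 s.
At the end, for the whole second after the job is handed in: The drift pin stands in the red-ringed hole and the bolt in the other large hole, each upright within 10 degrees, within 12 mm of its hole's centre, its collar within 6 mm of resting on the upper plate; the plates are in line within 0.04 rad (all of step 1 and all of step 2); the robot touches nothing.
It also fails if it takes over 64 s, if anything falls off the work surface, if the arm or the gripper's body presses on something with over 40 N, if the wrist force passes 120 N, or if a joint passes its speed limit or range.

## Working session

There is one attempt and no reset: what is moved stays moved. The work goes in short steps, Python scripts to look and compute and a shell command to move; the robot and the scene stay as the last step left them, time stands still between calls to the robot, and variables do not carry over. Pictures are saved under pics/ and viewed, at most 10 in all, crops included, and the job is handed in when it is done.

```bash
mkdir -p pics; cat > h.py <<'E'
import numpy as np, cv2
from bench import manip
def snap(n,f=None):
    im=manip.snapshot(n)
    if f: cv2.imwrite('pics/'+f,im[:,:,::-1])
    return im
def ray(n,u,v,z):
    p=manip.camera_params(n);K=np.array(p['K']);T=np.array(p['cam_to_world'])
    d=T[:3,:3]@np.linalg.inv(K)@[u,v,1];o=T[:3,3]
    return o+d*(z-o[2])/d[2]
def proj(n,P):
    p=manip.camera_params(n);K=np.array(p['K']);T=np.linalg.inv(np.array(p['cam_to_world']))
    c=K@(T[:3,:3]@P+T[:3,3]);return c[:2]/c[2]
E
python3 - <<'E'
from h import *
snap('scene','s0.png');snap('top','t0.png')
for n in('scene','top'):
    p=manip.camera_params(n);print(n,np.round(p['K'],1).tolist(),np.round(p['cam_to_world'],3).tolist())
s=manip.read_state();print(s)
E
```

```text
scene [[468.6, 0.0, 322.5], [0.0, 468.6, 200.5], [0.0, 0.0, 1.0]] [[-0.789, -0.436, 0.433, 0.008], [-0.614, 0.58, -0.535, 0.664], [-0.018, -0.688, -0.726, 0.957], [0.0, 0.0, 0.0, 1.0]]
top [[488.4, 0.0, 313.4], [0.0, 488.4, 202.6], [0.0, 0.0, 1.0]] [[0.011, -0.998, 0.056, 0.441], [-1.0, -0.012, -0.006, 0.069], [0.007, -0.056, -0.998, 1.486], [0.0, 0.0, 0.0, 1.0]]
{'clock': 0.1, 'qpos': array([-1.17002905e+00,  2.41337389e-01,  3.87356678e-03,  1.33522281e+00,
        2.28553525e-05,  1.57078732e+00]), 'qvel': array([ 0.00193265,  0.0006824 ,  0.00356496, -0.00027463,  0.0007602 ,
        0.00022409]), 'tau': array([-1.06476432e-04, -3.73138547e+01,  2.53009683e+01,  1.08826405e-02,
       -4.39960831e-05,  1.20292879e-05]), 'position': array([ 0.19483157, -0.45981694,  0.20850774]), 'orientation': array([ 9.79988957e-01,  1.99049620e-01, -1.76924863e-04, -9.28515103e-04]), 'ft_force': array([-1.4427727 ,  0.05010369,  0.15357745]), 'wrist_torque': array([ 0.01269   , -0.00588003, -0.00229601]), 'finger_force': 0.0, 'finger_gap': 0.08554691617994255}
```

View pics/s0.png

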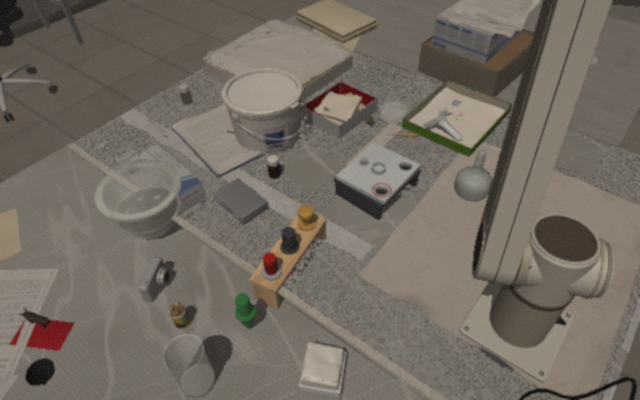

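View pics/t0.png

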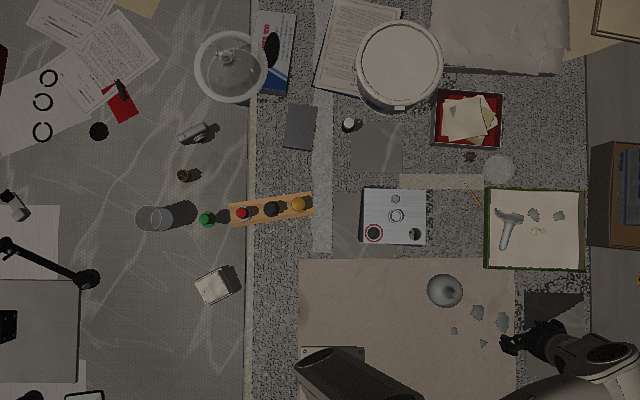

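Candidates for the pin, in top-view pixels: red handle in the rack (242,212), green look-alike (207,219), dark bolt (271,208), brass plug (299,204). By the description the red one is the pin and the dark one is the bolt. I'll check both in a close crop, along with the foot's holes: ring (373,233), other hole (415,234), pivot bolt (395,199).

```bash
python3 - <<'E'
from h import *
t=cv2.imread('pics/t0.png');s=cv2.imread('pics/s0.png')
up=lambda a,k:cv2.resize(a,None,fx=k,fy=k,interpolation=cv2.INTER_CUBIC)
a=up(t[180:250,220:320],4);b=up(t[180:250,350:450],4)
c=up(s[200:300,240:340],3);c=cv2.resize(s[200:300,235:378],(400,280),interpolation=cv2.INTER_CUBIC);d=cv2.resize(s[140:220,320:434],(400,280),interpolation=cv2.INTER_CUBIC)
o=np.vstack([np.hstack([a,b]),np.hstack([c,d])]);o=np.clip(o.astype(float)*1.5,0,255).astype('uint8');cv2.imwrite('pics/c1.png',o)
hsv=cv2.cvtColor(t,cv2.COLOR_BGR2HSV)
def blobs(m,x0,y0,x1,y1,l):
    w=np.zeros_like(m);w[y0:y1,x0:x1]=m[y0:y1,x0:x1]
    n,_,st,ce=cv2.connectedComponentsWithStats(w)
    for i in range(1,n):
        if st[i,4]>8:print(l,st[i].tolist(),ce[i].round(1))
red=(((hsv[...,0]<8)|(hsv[...,0]>172))&(hsv[...,1]>110)&(hsv[...,2]>40)).astype('uint8')
blobs(red,225,190,320,235,'red');blobs(red,355,185,435,250,'ring')
g=cv2.cvtColor(t,cv2.COLOR_BGR2GRAY)
dk=(g<60).astype('uint8')
blobs(dk,225,190,320,235,'dark');blobs(dk,360,187,427,246,'darkhole')
or_=((abs(hsv[...,0].astype(int)-18)<10)&(hsv[...,1]>165)).astype('uint8');blobs(or_,225,190,320,235,'brass')
E
```

```text
red [236, 208, 11, 10, 86] [240.7 212.4]
ring [365, 224, 18, 18, 50] [373.4 232.4]
dark [246, 190, 1, 11, 11] [246. 195.]
dark [300, 195, 13, 16, 122] [307.1 202. ]
dark [263, 200, 25, 17, 299] [274.6 207.7]
dark [236, 206, 23, 14, 225] [247.1 211.7]
dark [225, 209, 6, 15, 72] [227.  216.1]
dark [245, 226, 2, 9, 15] [245.6 230. ]
darkhole [360, 187, 37, 55, 227] [365.7 208.6]
darkhole [426, 206, 1, 9, 9] [426. 210.]
darkhole [397, 209, 8, 11, 21] [401.5 213. ]
darkhole [390, 211, 4, 10, 13] [391.4 215.8]
darkhole [372, 224, 8, 4, 11] [375.5 224.8]
darkhole [368, 227, 12, 12, 114] [373.3 232.7]
darkhole [377, 229, 6, 12, 14] [380.6 234.6]
darkhole [409, 228, 12, 12, 83] [415.7 233.3]
darkhole [367, 238, 9, 4, 9] [371.  240.2]
darkhole [391, 244, 32, 2, 41] [406.4 244.5]
brass [291, 197, 14, 16, 170] [297.9 204.2]
```

View pics/c1.png

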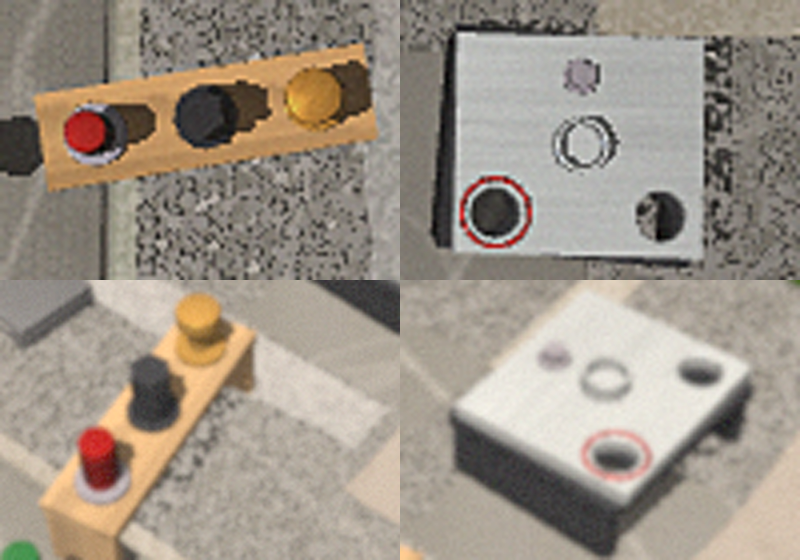

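The crop confirms it. The red-handled pin is at (241,212), the hex bolt at (271,208), and brass is the third. The foot has its ring at (373.5,232.7), the bolt hole at (415,233.7) and the pivot at (395.3,198.8).

```bash
python3 - <<'E'
from h import *
s=cv2.imread('pics/s0.png');hsv=cv2.cvtColor(s,cv2.COLOR_BGR2HSV)
red=(((hsv[...,0]<8)|(hsv[...,0]>172))&(hsv[...,1]>110)&(hsv[...,2]>40)).astype('uint8')
for (x0,y0,x1,y1) in((255,245,290,290),(365,175,400,205)):
    w=np.zeros_like(red);w[y0:y1,x0:x1]=red[y0:y1,x0:x1];ys,xs=np.nonzero(w);print(xs.min(),xs.max(),ys.min(),ys.max(),xs.mean(),ys.mean(), 'world', ray('scene',xs.mean(),ys.mean(),.111).round(4),ray('scene',(xs.min()+xs.max())/2,(ys.min()+ys.max())/2,.072).round(4))
print('pin',ray('top',240.7,212.4,.136).round(4),'bolt',ray('top',271,208.5,.136).round(4),'brass',ray('top',298.3,204.2,.136).round(4))
print('bolt scene',ray('scene',289.5,240,.111).round(4))
U1=ray('top',373.5,232.6,.072)[:2];U2=ray('top',415.2,233.6,.072)[:2];P=ray('top',395.3,198.8,.077)[:2]
print('U',U1.round(4),U2.round(4),P.round(4),np.linalg.norm(U1-U2),np.linalg.norm(U1-P),np.linalg.norm(U2-P))
# fit model hole_pin pose: rotation th (upper), points (0,0),(0,-.12),(.1,-.06)
A=np.array([[0,0],[0,-.12],[.1,-.06]]);B=np.array([U1,U2,P]);Ac=A-A.mean(0);Bc=B-B.mean(0)
H=Ac.T@Bc;th=np.arctan2(H[0,1]-H[1,0],H[0,0]+H[1,1]);R=lambda a:np.array([[np.cos(a),-np.sin(a)],[np.sin(a),np.cos(a)]])
Bf=(R(th)@Ac.T).T+B.mean(0);print('th',th,(Bf-B).round(4).tolist())
for a in(.055,.0675,.08):
    q=[Bf[2]+R(th-a)@(A[i]-A[2]) for i in(0,1)];print(a,np.round(q,4).tolist())
E
```

```text
263 276 253 274 269.7625 262.96666666666664 world [0.4884 0.2609 0.111 ] [0.5101 0.2438 0.072 ]Traceback (most recent call last):
  File "<stdin>", line 5, in <module>
    return umr_minimum(a, axis, None, out, keepdims, initial, where)
ValueError: zero-size array to reduction operation minimum which has no identity
```

```bash
cat > m.py <<'E'
from h import *
s=cv2.imread('pics/s0.png');hsv=cv2.cvtColor(s,cv2.COLOR_BGR2HSV)
red=(((hsv[...,0]<8)|(hsv[...,0]>165))&(hsv[...,1]>45)&(hsv[...,2]>60))[175:205,365:400]
ys,xs=np.nonzero(red);e=cv2.fitEllipse(np.c_[xs,ys].astype('float32'));print('ring scene',len(xs),e,ray('scene',e[0][0]+365,e[0][1]+175,.072).round(4))
print('pin',ray('top',240.7,212.4,.136).round(4),ray('scene',269.76,262.97,.113).round(4),'bolt',ray('top',271,208.5,.136).round(4),'brass',ray('top',298.3,204.2,.136).round(4))
print('bolt scene',ray('scene',289.5,238,.113).round(4))
U1=ray('top',373.5,232.6,.072)[:2];U2=ray('top',415.2,233.6,.072)[:2];P=ray('top',395.3,198.8,.077)[:2]
print('U',U1.round(4),U2.round(4),P.round(4),np.linalg.norm(U1-U2),np.linalg.norm(U1-P),np.linalg.norm(U2-P))
A=np.array([[0,0],[0,-.12],[.1,-.06]]);B=np.array([U1,U2,P]);Ac=A-A.mean(0);Bc=B-B.mean(0)
H=Ac.T@Bc;th=np.arctan2(H[0,1]-H[1,0],H[0,0]+H[1,1]);R=lambda a:np.array([[np.cos(a),-np.sin(a)],[np.sin(a),np.cos(a)]])
Bf=(R(th)@Ac.T).T+B.mean(0);print('th',th,(Bf-B).round(4).tolist())
for a in(.055,.0675,.08):
    q=[Bf[2]+R(th-a)@(A[i]-A[2]) for i in(0,1)];print(a,np.round(q,4).tolist())
E
python3 m.py
```

```text
ring scene 96 ((16.2189884185791, 14.580710411071777), (13.263589859008789, 18.357662200927734), 95.22997283935547) [ 0.4352 -0.1133  0.072 ]
pin [0.4873 0.2609 0.136 ] [0.4873 0.2619 0.113 ] bolt [0.499  0.1775 0.136 ] brass [0.5118 0.1022 0.136 ]
bolt scene [0.4985 0.1819 0.113 ]
U [ 0.4355 -0.1147] [ 0.434  -0.2355] [ 0.5339 -0.1768] 0.1207518970658781 0.11628076226399706 0.11584274881647973
th -0.014548129966822731 [[-0.0002, -0.0004], [-0.0004, 0.0003], [0.0006, 0.0001]]
0.055 [[0.4389, -0.1098], [0.4305, -0.2295]]
0.0675 [[0.4397, -0.1086], [0.4299, -0.2282]]
0.08 [[0.4406, -0.1074], [0.4292, -0.2269]]
```

```bash
cat >> h.py <<'E'
from scipy.spatial.transform import Rotation as Ro
def delta(x,y,z,yaw=None):
    s=manip.read_state();R=Ro.from_quat(s['orientation']).as_matrix()
    d=R.T@(np.array([x,y,z])-s['position'])*1000
    print('t',round(s['clock'],2),'pos',s['position'].round(4),'q6',s['qpos'][5].round(2),'yaw',np.degrees(np.arctan2(R[1,0],R[0,0])).round(2),'tilt',np.degrees(np.arccos(-R[2,2])).round(2),'gap',round(s['finger_gap'],4),'F',s['ft_force'].round(1),'\ndelta tool mm',d.round(1))
E
python3 -m inch '[100,0,0,-8,-0.147,100,0,0,-8,-0.147,100,0,0,-8,-0.147,100,0,0,-8,-0.147,100,0,0,-8,-0.147,100,0,0,-8,-0.147,100,0,0,-8,-0.147,100,0,0,-8,-0.147]'
python3 -m inch '[80,0,0,0,-0.147,80,0,0,0,0]' 60
python3 -c "
from h import *
delta(.4875,.2614,.25)"
```

```text
clock: 0.9
position: [0.1949, -0.46, 0.2731]
orientation: [0.703, 0.711, 0.0, -0.001]
ft_force: [-0.3, -0.5, 0.2]
finger_gap: 0.0854
finger_force: 0.0
clock: 1.1
position: [0.195, -0.4602, 0.2731]
orientation: [0.651, 0.759, 0.0, -0.0]
ft_force: [0.5, 0.8, 0.4]
finger_gap: 0.0683
finger_force: 0.0
t 1.1 pos [ 0.195  -0.4602  0.2731] q6 0.25 yaw 98.75 tilt 0.03 gap 0.0683 F [0.5 0.8 0.4] 
delta tool mm [668.7 398.9  23.4]
```

```bash
python3 -m inch '[80,40,25,0,0,80,40,25,0,0,80,40,25,0,0,80,40,25,0,0,80,40,25,0,0,80,40,25,0,0,80,40,25,0,0,80,40,25,0,0]' >/dev/null
python3 -m inch '[80,40,25,0,0,80,40,25,0,0,80,40,25,0,0,80,40,25,0,0,80,40,25,0,0,80,40,25,0,0,80,40,25,0,0,80,40,25,0,0]' >/dev/null
python3 -m inch '[80,28,0,10,0,80,0,0,10,0,80,0,0,0,0]'
python3 -c "
from h import *
delta(.4875,.2614,.15)"
```

```text
clock: 3.0
position: [0.4872, 0.2605, 0.2507]
orientation: [0.651, 0.759, -0.003, -0.001]
ft_force: [-0.1, 0.4, -0.2]
finger_gap: 0.068
finger_force: 0.0
t 3.0 pos [0.4872 0.2605 0.2507] q6 1.91 yaw 98.73 tilt 0.31 gap 0.068 F [-0.1  0.4 -0.2] 
delta tool mm [  1.1   1.  100.7]
```

```bash
python3 -m inch '[80,1,1,30,0,80,0,0,30,0,80,0,0,30,0,80,0,0,25,0,80,0,0,20,0,80,0,0,12,0,80,0,0,10,0,80,0,0,0,0]'
python3 - <<'E'
from h import *
delta(.4875,.2614,.093)
s=snap('scene');t=snap('top')
a=cv2.resize(s[180:310,220:350],(400,400));b=cv2.resize(t[160:260,190:290],(400,400))
cv2.imwrite('pics/g1.png',np.clip(np.hstack([a,b])[:,:,::-1]*1.4,0,255))
E
```

```text
clock: 3.8
position: [0.489, 0.261, 0.0956]
orientation: [0.652, 0.759, -0.001, -0.0]
ft_force: [0.7, 0.2, -0.2]
finger_gap: 0.0684
finger_force: 0.0
t 3.8 pos [0.489  0.261  0.0956] q6 1.91 yaw 98.68 tilt 0.09 gap 0.0684 F [ 0.7  0.2 -0.2] 
delta tool mm [ 0.6 -1.4  2.6][ WARN:0@1.184] global loadsave.cpp:1063 imwrite_ Unsupported depth image for selected encoder is fallbacked to CV_8U.
```

View pics/g1.png

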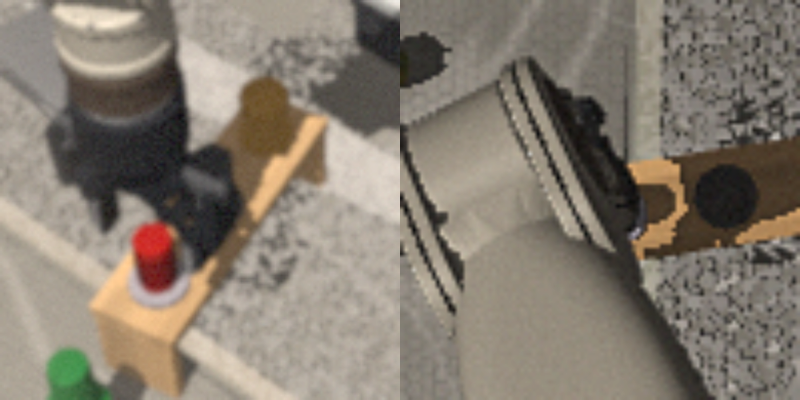

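The pin stands between the open fingers, with one finger tip at crop (105,225), the other near (205,260) and the handle at (155,255). Next is to lower slightly and close.

```bash
python3 -m inch '[80,0,-1,2,0,20,0,0,0,0,20,0,0,0,0,20,0,0,0,0,20,0,0,0,0,20,0,0,0,0,20,0,0,0,0]' 60
python3 -c "
from h import *
delta(.4875,.2614,.093)"
```

```text
clock: 4.6
position: [0.4884, 0.262, 0.0949]
orientation: [0.651, 0.759, 0.0, -0.0]
ft_force: [-1.9, -0.8, 5.9]
finger_gap: 0.0281
finger_force: 59.2
t 4.6 pos [0.4884 0.262  0.0949] q6 1.91 yaw 98.78 tilt 0.04 gap 0.0281 F [-1.9 -0.8  5.9] 
delta tool mm [-0.4 -1.   1.9]
```

```bash
python3 -m inch '[20,0,0,-10,0,20,0,0,-20,0,20,0,0,-25,0,20,0,0,-30,0,20,0,0,-35,0,20,0,0,-35,0,20,0,0,0,0]'
python3 -c "
from h import *
delta(.4397,-.1086,.25)"
```

```text
clock: 5.3
position: [0.491, 0.263, 0.255]
orientation: [0.651, 0.759, 0.005, 0.002]
ft_force: [1.3, 1.0, -2.1]
finger_gap: 0.028
finger_force: 60.3
t 5.3 pos [0.491 0.263 0.255] q6 1.91 yaw 98.76 tilt 0.58 gap 0.028 F [ 1.3  1.  -2.1] 
delta tool mm [-359.5 -107.3    2.8]
```

```bash
python3 -m inch '[20,-20,-6,0,0,20,-40,-12,0,0,20,-40,-12,0,0,20,-40,-12,0,0,20,-40,-12,0,0,20,-40,-12,0,0,20,-40,-12,0,0,20,-40,-12,0,0]' >/dev/null
python3 -m inch '[20,-30,-9,0,0,20,-20,-6,0,0,20,-9,-2,0,0,20,0,0,0,0,20,0,0,0,0,20,0,0,0,0]'
python3 - <<'E'
from h import *
delta(.4397,-.1086,.15)
s=snap('scene');t=snap('top')
a=cv2.resize(s[100:230,310:440],(400,400));b=cv2.resize(t[170:270,330:430],(400,400))
cv2.imwrite('pics/g2.png',np.clip(np.hstack([a,b])[:,:,::-1]*1.4,0,255).astype('uint8'))
E
```

```text
clock: 6.7
position: [0.4375, -0.1083, 0.2491]
orientation: [0.65, 0.76, 0.0, -0.0]
ft_force: [0.4, 0.1, -2.4]
finger_gap: 0.0275
finger_force: 60.1
t 6.7 pos [ 0.4375 -0.1083  0.2491] q6 1.17 yaw 98.86 tilt 0.03 gap 0.0275 F [ 0.4  0.1 -2.4] 
delta tool mm [-0.7  2.1 99.1]
```

View pics/g2.png

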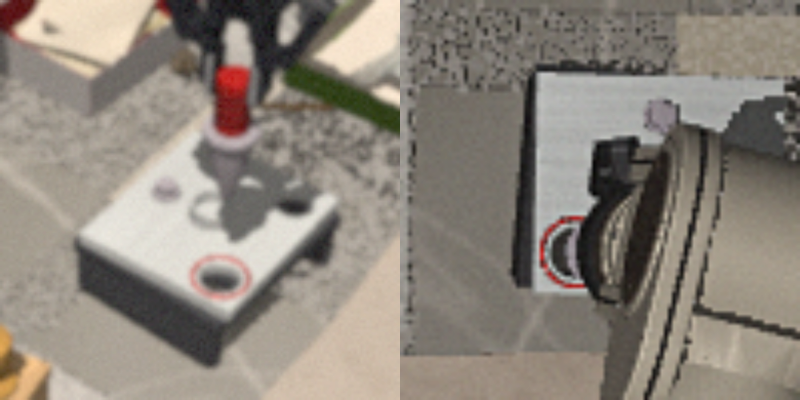

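The pin hangs upright in the grip, with its tip at about (383,162) in the scene, above the ringed hole. I'll check the tip position by ray while descending.

```bash
python3 -m inch '[20,-1,2,20,0,20,0,0,25,0,20,0,0,25,0,20,0,0,18,0,20,0,0,0,0,20,0,0,0,0]'
python3 - <<'E'
from h import *
print('tip ray',ray('scene',383.1,161.7,.168).round(4))
delta(.4397,-.1086,.0869)
s=snap('scene')
cv2.imwrite('pics/g3.png',np.clip(cv2.resize(s[120:220,330:430],(500,500),interpolation=cv2.INTER_CUBIC)[:,:,::-1]*1.4,0,255).astype('uint8'))
E
```

```text
clock: 7.4
position: [0.4397, -0.1096, 0.1616]
orientation: [0.651, 0.759, -0.0, -0.0]
ft_force: [-0.1, -0.2, -0.9]
finger_gap: 0.0276
finger_force: 60.1
tip ray [ 0.4388 -0.1147  0.168 ]
t 7.4 pos [ 0.4397 -0.1096  0.1616] q6 1.17 yaw 98.82 tilt 0.01 gap 0.0276 F [-0.1 -0.2 -0.9] 
delta tool mm [ 0.9  0.1 74.7]
```

View pics/g3.png

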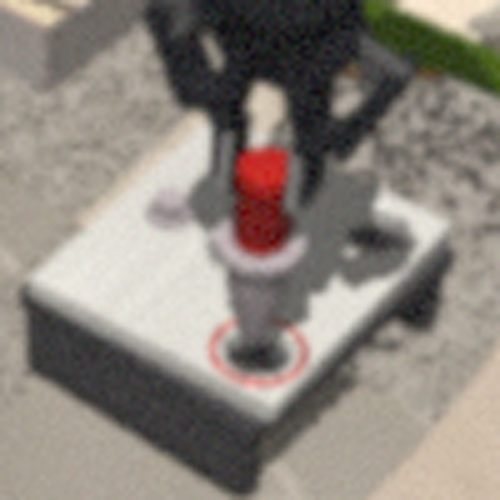

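The tip, at crop (258,340), sits just inside the ring, whose centre is at (258,350). Now I'll lower it gently.

```bash
python3 -m inch '[20,1,0,10,0,20,0,0,10,0,20,0,0,8,0,20,0,0,6,0,20,0,0,4,0,20,0,0,2,0,20,0,0,0,0]' 80
python3 -c "
from h import *
delta(.4397,-.1086,.0869)"
```

```text
clock: 8.15
position: [0.4392, -0.1091, 0.121]
orientation: [0.651, 0.759, -0.0, -0.0]
ft_force: [0.5, 0.0, -1.7]
finger_gap: 0.0274
finger_force: 79.6
t 8.15 pos [ 0.4392 -0.1091  0.121 ] q6 1.17 yaw 98.76 tilt 0.03 gap 0.0274 F [ 0.5  0.  -1.7] 
delta tool mm [ 0.4  0.6 34.1]
```

```bash
python3 -m inch '[20,0,0,4,0,20,0,0,4,0,20,0,0,4,0,20,0,0,4,0,20,0,0,2,0,20,0,0,0,0]'
python3 -m inch '[20,0,0,3,0,20,0,0,3,0,20,0,0,2,0,20,0,0,0,0]'
python3 -c "
from h import *
delta(.4397,-.1086,.0869)"
```

```text
clock: 8.75
position: [0.4392, -0.1089, 0.1029]
orientation: [0.651, 0.759, -0.0, -0.0]
ft_force: [-0.3, 0.4, -2.5]
finger_gap: 0.0273
finger_force: 79.8
clock: 9.15
position: [0.4397, -0.1088, 0.0951]
orientation: [0.651, 0.759, 0.0, 0.0]
ft_force: [1.4, 0.5, -3.3]
finger_gap: 0.0272
finger_force: 79.9
t 9.15 pos [ 0.4397 -0.1088  0.0951] q6 1.17 yaw 98.78 tilt 0.04 gap 0.0272 F [ 1.4  0.5 -3.3] 
delta tool mm [0.2 0.1 8.2]
```

```bash
python3 -m inch '[20,0,0,3,0,20,0,0,2,0,20,0,0,2,0,20,0,0,0,0,20,0,0,0,0]'
python3 -m inch '[20,0,0,1,0,20,0,0,1,0,20,0,0,0,0,20,0,0,0,0]'
```

```text
clock: 9.65
position: [0.4395, -0.1089, 0.0881]
orientation: [0.651, 0.759, 0.0, -0.0]
ft_force: [1.2, 0.4, -3.7]
finger_gap: 0.0268
finger_force: 79.8
clock: 10.05
position: [0.4396, -0.1089, 0.087]
orientation: [0.651, 0.759, 0.0, 0.0]
ft_force: [-1.3, 2.2, 5.1]
finger_gap: 0.0271
finger_force: 80.9
```

```bash
python3 -m inch '[20,0,0,1,0,20,0,0,1,0,20,0,0,0,0,20,0,0,0,0]'
python3 -m inch '[80,0,0,0,0,80,0,0,0,0,80,0,0,0,0,80,0,0,0,0,80,0,0,0,0]'
python3 -m inch '[80,0,0,-10,0,80,0,0,-20,0,80,0,0,-35,0,80,0,0,-40,0,80,0,0,-40,0,80,0,0,-15,0,80,0,0,0,0]'
python3 -c "
from h import *
delta(.4993,.1812,.25)"
```

```text
clock: 10.45
position: [0.4396, -0.1088, 0.0868]
orientation: [0.651, 0.759, 0.001, 0.001]
ft_force: [-5.3, 3.6, 18.1]
finger_gap: 0.0274
finger_force: 82.5
clock: 10.95
position: [0.4391, -0.1091, 0.0839]
orientation: [0.651, 0.759, -0.0, -0.0]
ft_force: [-0.3, 0.6, 0.5]
finger_gap: 0.0685
finger_force: 0.0
clock: 11.65
position: [0.4413, -0.1095, 0.2478]
orientation: [0.651, 0.759, 0.002, 0.003]
ft_force: [-0.0, 0.3, 0.2]
finger_gap: 0.0685
finger_force: 0.0
t 11.65 pos [ 0.4413 -0.1095  0.2478] q6 1.17 yaw 98.76 tilt 0.4 gap 0.0685 F [-0.   0.3  0.2] 
delta tool mm [278.5 101.7  -2.3]
```

```bash
python3 -m inch '[80,20,7,0,0,80,40,15,0,0,80,40,15,0,0,80,40,15,0,0,80,40,15,0,0,80,40,15,0,0,80,40,15,0,0,80,19,5,0,0]' >/dev/null; python3 -m inch '[80,0,0,0,0,80,0,0,0,0,80,0,0,0,0]' >/dev/null
python3 - <<'E'
from h import *
delta(.4993,.1812,.096)
s=snap('scene','s2.png');t=snap('top','t2.png')
up=lambda a:cv2.resize(a,(400,400),interpolation=cv2.INTER_CUBIC)
o=np.hstack([up(t[175:255,355:435]),up(s[120:220,330:430])]);o2=np.hstack([up(s[190:290,230:330]),up(t[170:250,230:310])])
cv2.imwrite('pics/g4.png',cv2.resize(np.clip(np.vstack([o,o2])[:,:,::-1]*1.5,0,255).astype('uint8'),(600,600)))
E
```

```text
t 12.75 pos [0.4972 0.1812 0.2436] q6 1.77 yaw 98.71 tilt 0.1 gap 0.0687 F [-0.4  0.7  0.5] 
delta tool mm [ -0.2   2.4 147.6]
```

View pics/g4.png

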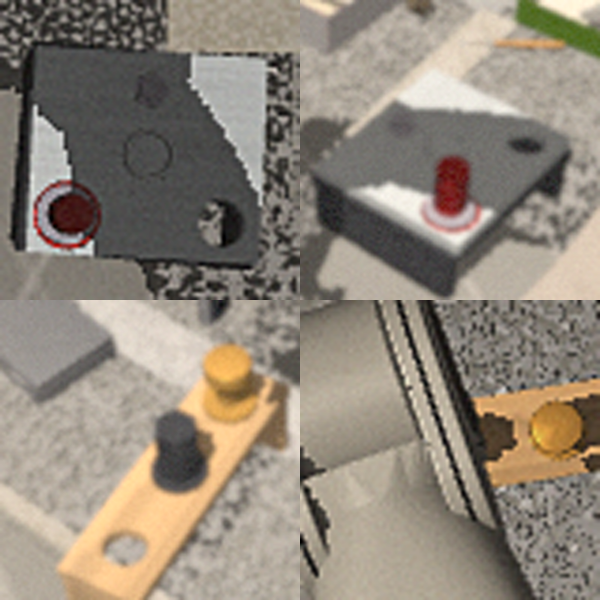

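Pin is home with its collar resting inside the red ring, top-view ring centre about (373,232); the bolt hole is now at about (413.7,234.5). The bolt's head top is at scene (289,228), and the left rack hole is empty. Next, the plate angle.

```bash
python3 - <<'E'
from h import *
k=80/300
U1=ray('top',355+67.5*k,175+214.5*k,.072)[:2];U2=ray('top',355+220*k,175+223*k,.072)[:2];P=ray('top',355+152*k,175+89.5*k,.077)[:2]
print(U1,U2,P,np.linalg.norm(U1-U2))
A=np.array([[0,0],[0,-.12],[.1,-.06]]);B=np.array([U1,U2,P]);Ac=A-A.mean(0);Bc=B-B.mean(0);H=Ac.T@Bc
th=np.arctan2(H[0,1]-H[1,0],H[0,0]+H[1,1]);c,s=np.cos(th),np.sin(th);print('th',th,(Ac@np.array([[c,s],[-s,c]])+B.mean(0)).round(4).tolist())
print('pin top',ray('top',355+73*k,175+212*k,.128).round(4),'boltUpper scene',ray('scene',330+(526-300)/3,120+145/3,.072).round(4))
print('bolt',ray('scene',289,228.3,.136).round(4),'empty hole',ray('scene',230+125/3,190+247/3,.08).round(4))
E
```

```text
[ 0.43666011 -0.11327081] [ 0.43145751 -0.23102342] [ 0.53368865 -0.17743261] 0.11786748980222257
th -0.048442069476380856 [[0.4369, -0.1124], [0.4311, -0.2322], [0.5339, -0.1771]]
pin top [ 0.4387 -0.1101  0.128 ] boltUpper scene [ 0.4271 -0.223   0.072 ]
bolt [0.5046 0.1741 0.136 ] empty hole [0.4851 0.2627 0.08  ]
```

```bash
python3 -m inch '[80,0,2,30,0,80,0,0,30,0,80,0,0,30,0,80,0,0,25,0,80,0,0,18,0,80,0,0,10,0,80,0,0,5,0,80,0,0,0,0]'
python3 -m inch '[20,0,0,0,0,20,0,0,0,0,20,0,0,0,0,20,0,0,0,0,20,0,0,0,0,20,0,0,0,0]' 60
python3 -c "
from h import *
delta(.499,.181,.095)"
```

```text
clock: 13.65
position: [0.4997, 0.1821, 0.0963]
orientation: [0.651, 0.759, -0.0, -0.0]
ft_force: [-0.1, -0.2, 0.2]
finger_gap: 0.0685
finger_force: 0.0
clock: 14.25
position: [0.5008, 0.1829, 0.0976]
orientation: [0.651, 0.759, 0.001, 0.001]
ft_force: [1.1, -0.6, 5.4]
finger_gap: 0.0299
finger_force: 59.0
t 14.25 pos [0.5008 0.1829 0.0976] q6 1.77 yaw 98.77 tilt 0.17 gap 0.0299 F [ 1.1 -0.6  5.4] 
delta tool mm [-1.6 -2.1  2.6]
```

```bash
python3 -m inch '[20,0,0,-10,0,20,0,0,-20,0,20,0,0,-25,0,20,0,0,-30,0,20,0,0,-35,0,20,0,0,-35,0,20,0,0,0,0]'
python3 -c "
from h import *
delta(.4305,-.230,.25)"
```

```text
clock: 14.95
position: [0.5019, 0.1835, 0.2569]
orientation: [0.651, 0.759, 0.004, 0.002]
ft_force: [-1.0, 0.7, -0.7]
finger_gap: 0.0294
finger_force: 59.6
t 14.95 pos [0.5019 0.1835 0.2569] q6 1.77 yaw 98.77 tilt 0.54 gap 0.0294 F [-1.   0.7 -0.7] 
delta tool mm [-397.7 -133.7    4.9]
```

```bash
python3 -m inch '[20,-20,-7,0,0,20,-40,-14,0,0,20,-40,-14,0,0,20,-40,-13,0,0,20,-40,-13,0,0,20,-40,-13,0,0,20,-40,-13,0,0,20,-40,-13,0,0]' >/dev/null
python3 -m inch '[20,-40,-13,0,0,20,-30,-10,0,0,20,-18,-7,0,0,20,-10,-4,0,0,20,0,0,0,0,20,0,0,0,0,20,0,0,0,0]'
python3 -c "
from h import *
delta(.4305,-.230,.16)"
```

```text
clock: 16.45
position: [0.428, -0.2301, 0.2512]
orientation: [0.65, 0.76, 0.0, -0.0]
ft_force: [0.6, 0.0, -0.9]
finger_gap: 0.0297
finger_force: 59.6
t 16.45 pos [ 0.428  -0.2301  0.2512] q6 0.92 yaw 98.86 tilt 0.04 gap 0.0297 F [ 0.6  0.  -0.9] 
delta tool mm [-0.4  2.5 91.2]
```

```bash
python3 -m inch '[20,0,2,20,0,20,0,0,25,0,20,0,0,25,0,20,0,0,20,0,20,0,0,0,0,20,0,0,0,0,20,0,0,0,0]'
python3 - <<'E'
from h import *
delta(.4305,-.230,.0896)
s=snap('scene');t=snap('top')
up=lambda a:cv2.resize(a,(400,400),interpolation=cv2.INTER_CUBIC)
cv2.imwrite('pics/g5.png',np.clip(np.hstack([up(s[110:210,340:440]),up(t[175:255,355:435])])[:,:,::-1]*1.5,0,255).astype('uint8'))
E
```

```text
clock: 17.15
position: [0.431, -0.231, 0.1628]
orientation: [0.651, 0.759, 0.0, 0.001]
ft_force: [0.2, -0.5, -1.2]
finger_gap: 0.0298
finger_force: 59.6
t 17.15 pos [ 0.431  -0.231   0.1628] q6 0.92 yaw 98.82 tilt 0.15 gap 0.0298 F [ 0.2 -0.5 -1.2] 
delta tool mm [ 1.1 -0.5 73.2]
```

View pics/g5.png

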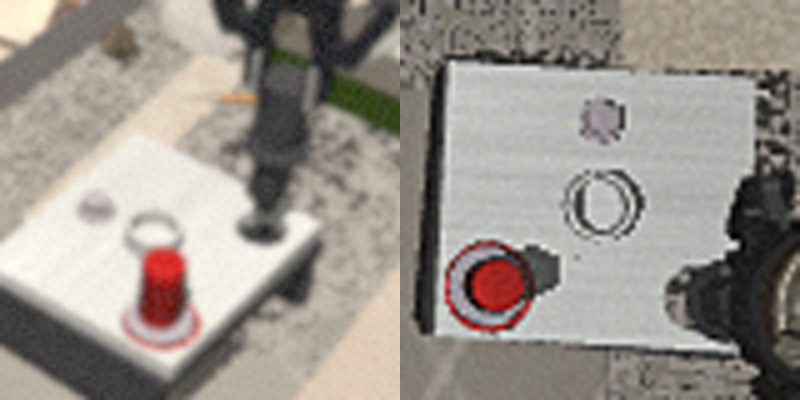

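The bolt's tip at crop (263,205) is directly over its hole at (262,228), and the pin stands upright. Lowering the bolt.

```bash
python3 -m inch '[20,1,0,8,0,20,0,0,8,0,20,0,0,8,0,20,0,0,6,0,20,0,0,4,0,20,0,0,0,0]'
python3 -m inch '[20,0,0,4,0,20,0,0,4,0,20,0,0,4,0,20,0,0,2,0,20,0,0,0,0]'
python3 -c "
from h import *
delta(.4305,-.230,.0896)"
```

```text
clock: 17.85
position: [0.4291, -0.2297, 0.1264]
orientation: [0.651, 0.759, -0.0, -0.001]
ft_force: [0.1, -0.3, 0.3]
finger_gap: 0.0298
finger_force: 59.6
clock: 18.35
position: [0.4295, -0.2298, 0.1129]
orientation: [0.651, 0.759, -0.0, -0.0]
ft_force: [-0.0, 0.2, -1.4]
finger_gap: 0.0298
finger_force: 59.6
t 18.35 pos [ 0.4295 -0.2298  0.1129] q6 0.93 yaw 98.77 tilt 0.04 gap 0.0298 F [-0.   0.2 -1.4] 
delta tool mm [-0.4  1.  23.3]
```

```bash
python3 -m inch '[20,0,0,5,0,20,0,0,4,0,20,0,0,4,0,20,0,0,3,0,20,0,0,2,0,20,0,0,0,0,20,0,0,0,0]'
python3 -m inch '[20,0,0,2,0,20,0,0,1,0,20,0,0,1,0,20,0,0,0,0,20,0,0,0,0]'
```

```text
clock: 19.05
position: [0.4297, -0.2299, 0.0953]
orientation: [0.651, 0.759, 0.0, 0.0]
ft_force: [0.7, 0.2, -1.2]
finger_gap: 0.0297
finger_force: 59.6
clock: 19.55
position: [0.4297, -0.2299, 0.0913]
orientation: [0.651, 0.759, -0.0, -0.0]
ft_force: [-0.6, 0.4, -1.3]
finger_gap: 0.0295
finger_force: 59.6
```

```bash
python3 -m inch '[20,0,0,1,0,20,0,0,1,0,20,0,0,1,0,20,0,0,0,0,20,0,0,0,0]'
python3 -m inch '[20,0,0,1,0,20,0,0,1,0,20,0,0,0,0]'
```

```text
clock: 20.05
position: [0.4301, -0.2303, 0.0895]
orientation: [0.651, 0.759, -0.0, 0.001]
ft_force: [-1.9, 1.0, 6.0]
finger_gap: 0.0297
finger_force: 60.5
clock: 20.35
position: [0.4304, -0.2306, 0.0893]
orientation: [0.651, 0.759, 0.0, 0.002]
ft_force: [-4.7, 2.5, 16.7]
finger_gap: 0.0298
finger_force: 61.6
```

The collar made contact at TCP z = 0.0895, as predicted (0.0896), so the bolt is seated. Release, retreat and look.

```bash
python3 -m inch '[80,0,0,-1,0,80,0,0,0,0,80,0,0,0,0,80,0,0,0,0,80,0,0,0,0]' >/dev/null
python3 -m inch '[80,0,0,-10,0,80,0,0,-20,0,80,0,0,-35,0,80,0,0,-40,0,80,0,0,-40,0,80,0,0,-15,0]' >/dev/null
python3 -m inch '[80,-40,0,0,0,80,-40,0,0,0,80,-40,0,0,0,80,-40,0,0,0,80,-20,0,0,0,80,0,0,0,0,80,0,0,0,0]'
python3 - <<'E'
from h import *
s=snap('scene');t=snap('top','t3.png')
up=lambda a:cv2.resize(a,(400,400),interpolation=cv2.INTER_CUBIC)
cv2.imwrite('pics/g6.png',np.clip(np.hstack([up(s[110:210,340:440]),up(t[175:255,355:435])])[:,:,::-1]*1.5,0,255).astype('uint8'))
E
```

```text
clock: 22.15
position: [0.4568, -0.4076, 0.2472]
orientation: [0.651, 0.759, 0.0, -0.001]
ft_force: [-0.2, 0.2, 0.3]
finger_gap: 0.0683
finger_force: 0.0
```

View pics/g6.png

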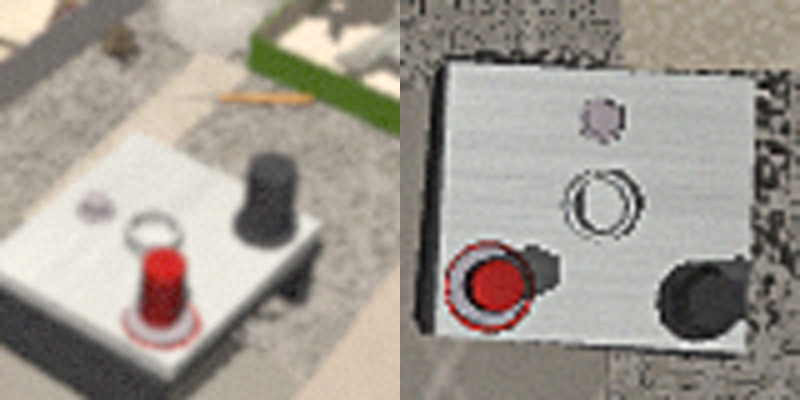

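The picture shows both standing upright with their collars on the plate, the pin at crop (160,300) and the bolt at (268,200). The gripper is clear, so I'm handing in.

```bash
python3 -c "
from bench import manip
print(manip.hand_in())"
```

```text
the job is handed in; nothing more can be done
None
```

The job is handed in at about 22 s of the 64 s: the drift pin is home in the red-ringed hole and the bolt in the other large hole, both upright with the arm clear. I could not measure the plates' final angle closely (rough estimate 0.02–0.04 rad), but the pin's clearance in its holes limits it to about 0.034 rad, inside the 0.04 limit, and the hand-in returned no verdict.

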